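# Make up two desk kits from the stock

## Robot

A 6-joint arm with a two-finger parallel gripper is mounted at the origin on a cart in front of the work surface, level with it; the furniture and walls round the work are solid. World frame = base frame: x ahead of the robot, y to its left, z up, the work surface at z = 0. Lengths are in m, angles in degrees, forces in N, time in s.
With the tool pointing down it reaches from about 0.375 to 0.9 m from the base axis. Payload 3.1 kg.
Tool frame: the origin (TCP) lies on the centre line of the jaws, within the pads' length; the fingertips stand 22 mm ahead of it and the grasp point (between the pads) lies 3 mm ahead of it; z points along the fingers, y is the line along which they close (so a half turn about z gives the same grasp; the last joint's range is limited). The gripper opens to 87 mm and grips with 3 to 60 N. Pads are 19 mm wide; open, the fingers measure 117 mm over their backs; the gripper's body (75 mm by 190 mm) begins 51 mm behind the grasp point.
Start: joints at [-74.227, 30.224, 82.088, -0, 67.689, -10.227], TCP at [0.274, -0.562, 0.245] pointing down, gripper open.
Joint ranges: [-176.69, 176.69], [-43.24, 126.21], [12.49, 139.97], [-82, 262], [0, 151.66], [-163.58, 163.58]. Speed limits (degrees/s): [159.86, 159.86, 180, 180, 180, 180].

## Interface

Orientations are given as a 3x3 rotation matrix whose columns are the frame's x, y, z axes.
In Python, from rig import * gives the robot as it stands.
- The arm moves only by the shell command python3 -m jog 'ROWS'. ROWS is text: rows parted by semicolons, each of 7 numbers parted by spaces: the shift along the tool's x, y, z in mm, then the turn, a rotation vector about the tool's x, y, z in rad, then the finger opening in mm, from 0 to 87. In form: tx ty tz ax ay az fingers; .... A call has 1 to 12 rows; each row shifts and turns the commanded pose from where the row before left it, along the tool's axes as they then stand; what a row does not reach is not made up. A row lasts 1/8 s, in which the tool goes at most 62.5 mm and 10.7 degrees, less where a joint would pass 70% of its speed; a pose out of reach is approached as far as the arm can. A call with a gripper value outside its range is refused whole. The fingers move at their own pace and stop on an object; the grip force is fixed at half the most. Time passes only in rows, so rows that do not move let the fingers close. It gives the time, the measured TCP pose, the force, the opening and the grip force at its end, in the units of the state.
- read_state(): the state, without advancing time (a new reading comes with each control period).
- capture(name): name is "scene" or "top"; returns a dict with "color" (480x640x3 uint8, red, green, blue), "camera_matrix" (3x3 intrinsics, pixels), "R" (3x3) and "t" (3): a world point X has camera coordinates R X + t. Camera axes: x right, y down, z forward; pixel columns grow to the right and rows downward; lengths in m; the calibration is good to about 2 mm. A picture is of the moment at which its call begins. There is no depth.
- hand_in(): hands the job in; it is judged then, once.
Trained networks look in the newest picture that a camera, given by its name, has taken for a name from the list of things; names that differ only in an ending like _2 or _b are one class to them, and where a whole thing is asked for, a point or a joint stands for the part that bears it (a point fixed in the world has none). Each returns a list of dicts, best first, with "conf" (0 to 1); they miss things now and then, are a little off and sometimes report something else, mostly with a low value. They report only what shows in the picture. A call takes as long as a camera call. They do not tell look-alikes from the thing itself.
- find_in(camera, target): "at" ([x, y, z] in m, in world coordinates, good to about 4 mm: the middle of the surface that is visible of it).
- trace(camera, target): "pixels" (480x640 bool, what is visible of it).
- place_of(camera, target): "at" ([x, y, z] in m, in world coordinates, good to about 4 mm: a listed point, or the origin of a listed thing).
The state is a dict: "time_s": time; "joint_positions": joint angles; "qvel": joint speeds; "tau": joint torques, N m; "position": TCP position; "tcp_rot": TCP orientation; "force": force on the tool from outside, world axes, zero at the start; "moment": the same for the moment, N m; "opening": opening from 0.0 (shut) to 1.0 (fully open); "grasp_force": force on a finger pad.
Only numpy, scipy, OpenCV 4.12 (cv2) and the standard library are available. Lean on these libraries where they do the work, as an engineer would, in place of code of your own. Each camera call takes 0.05 s, during which the arm holds its last target. There are 200 camera calls.

## Task

Make up two kits from the stock on the desk to the left of the laptop: the green tray gets the red stapler, the glue stick and the eraser; the orange tray gets the black power brick and the memory stick. In each tray the big thing (stapler or brick) lies in the long bay at the back and each small thing alone in a small front bay, either one, all wholly inside their bays and flat on the tray floor, the stapler on its base and the glue stick standing upright. Leave the mouse where it is.

Things in the scene. Friction and masses are not known exactly. Their poses are not given: they have to be found in the camera images.
- green_tray: Green open tray, fixed, 168 (x) x 174 (y) mm; walls and dividers 4 mm thick, tops at z = 12 mm; floors at z = 3 mm. Origin: centre of underside, x to its back (away from robot), y to its left. Inside (mm): long back bay x -4..80, y -83..83; two small front bays x -80..-8, y 2..83 (left) and -83..-2 (right).
- orange_tray: Orange open tray, fixed, 168 (x) x 174 (y) mm; walls and dividers 4 mm thick, tops at z = 12 mm; floors at z = 3 mm. Origin: centre of underside, x to its back (away from robot), y to its left. Inside (mm): long back bay x -4..80, y -83..83; two small front bays x -80..-8, y 2..83 (left) and -83..-2 (right).
- stapler: Red stapler with black base lying on its base, closed (rigid, does not open), 34 (x) x 136 (y, its length) x 50 mm high; the red upper arm is 24 mm wide between z = 23 and 50 mm, the base 34 mm wide. 0.19 kg. Origin: centre of its underside; z up. 
- power_brick: Black laptop power brick, plain box with rounded edges, 45 (x) x 105 (y, its length) x 26 mm high, 0.24 kg. Origin: centre of its underside; z up. 
- glue_stick: Glue stick, red and white, standing upright, 25 mm diameter, 90 mm tall, 30 g. Origin: centre of its underside; z up. 
- eraser: Eraser, white in a blue card sleeve, lying flat, 22 (x) x 52 (y, its length) x 13 mm high, 18 g. Origin: centre of its underside; z up. 
- memory_stick: USB memory stick, dark blue with a short metal plug, lying flat, 17 (x) x 48 (y, its length) x 8 mm high, 12 g. Origin: centre of its underside; z up. 
- mouse: Black rounded cordless mouse, 100 (x, its length) x 58 x 34 mm. Bystander: not part of any kit. Origin: centre of its underside; z up. 
Things that resemble listed ones, but are neither listed nor needed, are in the scene too. What is meant by the glue_stick is not yellow, and is the smaller of those in its own colour.

How it is judged (in metres and radians):
At the end, for the whole second after the job is handed in: Stapler in the green long bay, brick in the orange long bay; glue stick (standing) and eraser in the two small green bays, memory stick in a small orange one; undersides within 2.5 mm of the bay floor, tilt < 0.05 rad (small things 0.08), at rest; mouse within 30 mm of its start (x of stapler in the frame of green_tray between 0.01 and 0.066 m and y of stapler in the frame of green_tray between -0.035 and 0.035 m and z of stapler in the frame of green_tray between 0 and 0.0055 m and angle between each of stapler, power_brick's own z axis and vertical below 0.05 rad and linear speed of each of stapler, power_brick below 0.02 m/s and angular speed of each of stapler, power_brick below 0.2 rad/s and x of power_brick in the frame of orange_tray between 0.01 and 0.066 m and y of power_brick in the frame of orange_tray between -0.035 and 0.035 m and z of power_brick in the frame of orange_tray between 0 and 0.0055 m and (((x of glue_stick in the frame of green_tray between -0.074 and -0.014 m and y of glue_stick in the frame of green_tray between 0.008 and 0.077 m and z of glue_stick in the frame of green_tray between 0 and 0.0055 m and angle between glue_stick's own z axis and vertical below 0.08 rad and linear speed of glue_stick below 0.02 m/s and angular speed of glue_stick below 0.2 rad/s) and (x of eraser in the frame of green_tray between -0.074 and -0.014 m and y of eraser in the frame of green_tray between -0.077 and -0.008 m and z of eraser in the frame of green_tray between 0 and 0.0055 m and angle between eraser's own z axis and vertical below 0.08 rad and linear speed of eraser below 0.02 m/s and angular speed of eraser below 0.2 rad/s)) or ((x of glue_stick in the frame of green_tray between -0.074 and -0.014 m and y of glue_stick in the frame of green_tray between -0.077 and -0.008 m and z of glue_stick in the frame of green_tray between 0 and 0.0055 m and angle between glue_stick's own z axis and vertical below 0.08 rad and linear speed of glue_stick below 0.02 m/s and angular speed of glue_stick below 0.2 rad/s) and (x of eraser in the frame of green_tray between -0.074 and -0.014 m and y of eraser in the frame of green_tray between 0.008 and 0.077 m and z of eraser in the frame of green_tray between 0 and 0.0055 m and angle between eraser's own z axis and vertical below 0.08 rad and linear speed of eraser below 0.02 m/s and angular speed of eraser below 0.2 rad/s))) and ((x of memory_stick in the frame of orange_tray between -0.074 and -0.014 m and y of memory_stick in the frame of orange_tray between 0.008 and 0.077 m and z of memory_stick in the frame of orange_tray between 0 and 0.0055 m and angle between memory_stick's own z axis and vertical below 0.08 rad and linear speed of memory_stick below 0.02 m/s and angular speed of memory_stick below 0.2 rad/s) or (x of memory_stick in the frame of orange_tray between -0.074 and -0.014 m and y of memory_stick in the frame of orange_tray between -0.077 and -0.008 m and z of memory_stick in the frame of orange_tray between 0 and 0.0055 m and angle between memory_stick's own z axis and vertical below 0.08 rad and linear speed of memory_stick below 0.02 m/s and angular speed of memory_stick below 0.2 rad/s)) and distance of mouse from where it was at the start of the episode below 0.03 m); the robot touches nothing.
It fails at once if the mouse is moved by more than 30 mm (distance of mouse from where it was at the start of the episode above 0.03 m).
It also fails if it takes over 112 s, if anything falls off the work surface, if the arm or the gripper's body presses on something with over 40 N, if the wrist force passes 120 N, or if a joint passes its speed limit or range.

## Working session

There is one attempt and no reset: what is moved stays moved. The work goes in short steps, Python scripts to look and compute and a shell command to move; the robot and the scene stay as the last step left them, time stands still between calls to the robot, and variables do not carry over. Pictures are saved under pics/ and viewed, at most 14 in all, crops included, and the job is handed in when it is done.

```bash
mkdir -p pics; python3 - <<'E'
from rig import *
import cv2,numpy as np
for n in("scene","top"):
    c=capture(n); cv2.imwrite(f"pics/{n}0.png",c["color"][:,:,::-1])
    print(n,c["camera_matrix"].tolist(),c["R"].round(3).tolist(),c["t"].round(3).tolist())
    for k in "green_tray orange_tray stapler power_brick glue_stick eraser memory_stick mouse".split():
        print(k,[(np.round(d["at"],3).tolist(),round(d["conf"],2)) for d in place_of(n,k)])
s=read_state();print(s["time_s"],s["position"],s["tcp_rot"],s["opening"])
E
```

```text
scene [[597.0725200262524, 0.0, 317.2316681958757], [0.0, 597.0725200262524, 239.33014840605492], [0.0, 0.0, 1.0]] [[0.894, -0.448, -0.012], [-0.233, -0.443, -0.866], [0.382, 0.777, -0.5]] [-0.428, 0.113, 1.127]
green_tray []
orange_tray []
stapler [([0.433, -0.22, 0.002], 0.59), ([0.413, -0.335, 0.0], 0.55)]
power_brick [([0.579, -0.349, 0.001], 0.63)]
glue_stick [([0.414, 0.207, -0.001], 0.84), ([0.336, -0.242, -0.001], 0.66)]
eraser [([0.436, -0.218, 0.003], 0.57)]
memory_stick []
mouse [([0.393, 0.117, -0.002], 0.63)]
top [[534.0455283591973, 0.0, 322.50705406574457], [0.0, 534.0455283591973, 248.13592617538995], [0.0, 0.0, 1.0]] [[0.023, -1.0, -0.006], [-0.991, -0.022, -0.132], [0.132, 0.009, -0.991]] [-0.074, 0.458, 0.914]
green_tray [([0.585, 0.106, 0.003], 0.64)]
orange_tray [([0.592, -0.142, -0.004], 0.72)]
stapler [([0.42, -0.338, 0.005], 0.76)]
power_brick [([0.58, -0.355, -0.001], 0.78)]
glue_stick [([0.409, 0.204, -0.002], 0.86), ([0.329, -0.244, 0.002], 0.8), ([0.425, 0.003, -0.0], 0.58)]
eraser [([0.432, -0.218, 0.0], 0.69)]
memory_stick [([0.427, -0.096, -0.003], 0.76)]
mouse [([0.396, 0.118, -0.002], 0.92), ([0.424, 0.003, 0.001], 0.55)]
0.9 [ 0.27401317 -0.56170172  0.24456512] [[ 8.98778805e-01  4.38402395e-01  3.92448041e-06]
 [ 4.38402395e-01 -8.98778805e-01 -1.16459568e-05]
 [-1.57837555e-06  1.21876408e-05 -1.00000000e+00]] 0.9957427428240905
```

View pics/scene0.png

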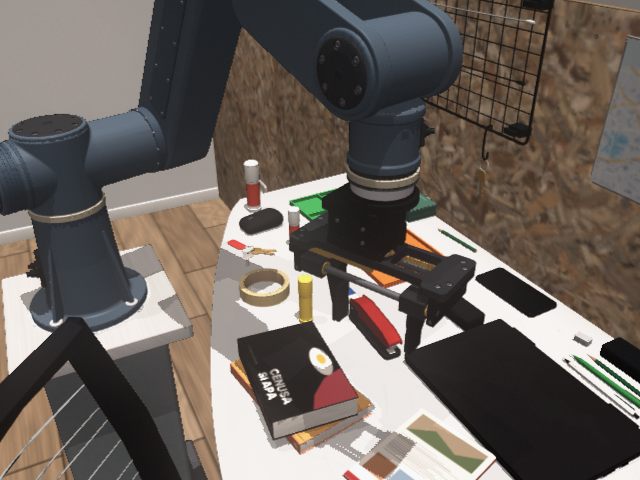

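View pics/top0.png

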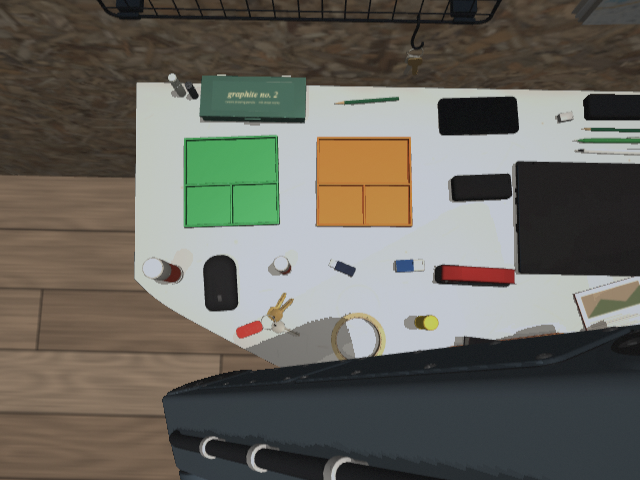

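Top picture: green tray (231,182), orange tray (364,182), brick (481,187), stapler (475,275), eraser (410,266), memory stick (343,268), mouse (220,283).
Glue stick candidates are the tall red/white one at (160,270), the small red/white one at (282,265) and the yellow one at (427,322). The small one at (282,265) fits: it is not yellow and is the smaller of the red/white pair. I'll move the arm clear, then confirm in a crop.

```bash
python3 -m jog '0 0 -50 0 0 0 87; -20 -50 -20 0 0 -0.18 87; -20 -50 -20 0 0 -0.18 87; 0 -60 0 0 0 -0.18 87; 0 -60 0 0 0 -0.18 87; 30 -50 0 0 0 -0.18 87; 50 -20 0 0 0 -0.18 87; 60 0 0 0 0 0 87; 60 0 0 0 0 0 87;60 0 0 0 0 0 87;60 0 0 0 0 0 87;60 0 0 0 0 0 87'
cat > h.py <<'E'
from rig import *
import cv2,numpy as np
def ray(c,u,v):
    d=c["R"].T@np.linalg.inv(c["camera_matrix"])@np.array([u,v,1.]); return -c["R"].T@c["t"],d/np.linalg.norm(d)
def onz(c,u,v,z):
    o,d=ray(c,u,v); return o+d*(z-o[2])/d[2]
def st():
    s=read_state(); R=s["tcp_rot"]; print("t",round(s["time_s"],2),"p",s["position"].round(4) if hasattr(s["position"],"round") else s["position"],"yawx",np.degrees(np.arctan2(R[1][0],R[0][0])).round(2),"q",np.round(s["joint_positions"],0),"F",np.round(s["force"],1),"op",round(s["opening"]*87,1)); return s
E
python3 -c "
from h import *
st()"
```

```text
time_s: 2.4
position: [0.078, -0.0699, 0.3392]
tcp_rot: [[0.044, 0.999, -0.001], [0.999, -0.044, 0.031], [0.031, -0.002, -1.0]]
force: [7.1, 12.3, 24.3]
opening: 0.999
grasp_force: 0.0
t 2.4 p [ 0.078  -0.0699  0.3392] yawx 87.45 q [-137.  -43.  128.   -1.   96. -134.] F [ 7.1 12.3 24.3] op 86.9
```

```bash
python3 -m jog '-20 50 0 0 0 0 87; -20 50 0 0 0 0 87; -20 50 0 0 0 0 87;-20 50 0 0 0 0 87; 0 50 0 0 0 0 87; 0 50 0 0 0 0 87;0 0 0 0 0 0 87'
python3 -c "
from h import *
st()"
```

```text
time_s: 3.28
position: [0.1383, -0.0698, 0.3547]
tcp_rot: [[0.039, 0.994, 0.1], [0.999, -0.035, -0.037], [-0.034, 0.101, -0.994]]
force: [-0.6, -0.2, 0.2]
opening: 0.997
grasp_force: 0.0
t 3.27 p [ 0.1383 -0.0698  0.3547] yawx 87.78 q [-91. -34. 126.   6.  87. -89.] F [-0.6 -0.2  0.2] op 86.8
```

```bash
python3 -m jog '0 30 0 0 0 0 87; 0 40 0 0 0 0 87; 0 50 0 0 0 0 87;0 50 0 0 0 0 87; 0 50 0 0 0 0 87; 0 0 0 0 0 0 87;0 0 0 0 0 0 87'
python3 -c "
from h import *
st()"
```

```text
time_s: 4.15
position: [0.3288, -0.0868, 0.3753]
tcp_rot: [[0.06, 0.994, 0.094], [0.998, -0.056, -0.039], [-0.033, 0.096, -0.995]]
force: [-0.3, 0.1, 0.2]
opening: 0.998
grasp_force: 0.0
t 4.15 p [ 0.3288 -0.0868  0.3753] yawx 86.58 q [-35.  -6. 110.   1.  71. -32.] F [-0.3  0.1  0.2] op 86.8
```

```bash
cat >> h.py <<'E'
from scipy.spatial.transform import Rotation as Ro
def go(x,y,z,yaw=90):
    s=st(); R=np.array(s["tcp_rot"]); a=np.radians(yaw)
    D=np.array([[np.cos(a),np.sin(a),0],[np.sin(a),-np.cos(a),0],[0,0,-1]])
    d=np.array([x,y,z])-s["position"]
    print("shift mm, now",(R.T@d*1000).round(1),"after turn",(D.T@d*1000).round(1),"rot",Ro.from_matrix(R.T@D).as_rotvec().round(4))
E
python3 -c "
from h import *
go(.36,.25,.38)"
```

```text
t 4.15 p [ 0.3288 -0.0868  0.3753] yawx 86.58 q [-35.  -6. 110.   1.  71. -32.] F [-0.3  0.1  0.2] op 86.8
shift mm, now [337.7  12.5 -14.8] after turn [336.8  31.2  -4.7] rot [ 0.0954  0.0362 -0.058 ]
```

```bash
python3 -m jog '0 0 0 0.0954 0.0362 -0.058 87; 40 6 0 0 0 0 87; 50 6 0 0 0 0 87;50 6 0 0 0 0 87; 50 6 0 0 0 0 87; 50 6 0 0 0 0 87;50 0 0 0 0 0 87;46 0 0 0 0 0 87;0 0 0 0 0 0 87'
cat > look.py <<'E'
from h import *
import sys
k=sys.argv[1]
C={}
names="green_tray orange_tray stapler power_brick glue_stick eraser memory_stick mouse".split()
for n in("scene","top"):
    C[n]=c=capture(n); cv2.imwrite(f"pics/{n}{k}.png",c["color"][:,:,::-1])
H=dict(stapler=.05,power_brick=.026,glue_stick=.09,eraser=.013,memory_stick=.008,mouse=.02,green_tray=.012,orange_tray=.012)
c=C["top"]
for o in names:
    for n in("top","scene"):
        print(o,n,"place",[(np.round(d["at"],3).tolist(),round(d["conf"],2)) for d in place_of(n,o)][:3])
    for d in trace("top",o)[:2]:
        m=np.argwhere(d["pixels"])
        P=np.array([onz(c,u,v,H[o])[:2] for v,u in m])
        r=cv2.minAreaRect((P*1000).astype(np.float32))
        print("   mask rect@top",round(d["conf"],2),np.round(r[0],1),np.round(r[1],1),round(r[2],1),"px",m.mean(0)[::-1].round(0))
E
python3 look.py 1; python3 -c "
from h import *
st()"
```

```text
time_s: 5.28
position: [0.3588, 0.2504, 0.3758]
tcp_rot: [[-0.005, 1.0, 0.002], [1.0, 0.005, -0.001], [-0.001, 0.002, -1.0]]
force: [0.1, -0.9, 0.1]
opening: 0.998
grasp_force: 0.0
green_tray top place []
green_tray scene place [([0.583, 0.112, 0.0], 0.63)]
   mask rect@top 0.71 [583.1 106.5] [173.5 175.8] 2.7 px [231. 182.]
orange_tray top place [([0.594, -0.14, -0.006], 0.85), ([0.584, 0.108, 0.008], 0.17)]
orange_tray scene place [([0.589, -0.136, 0.0], 0.92)]
   mask rect@top 0.76 [ 588.2 -137.1] [169.1 172.7] 1.2 px [364. 182.]
stapler top place [([0.424, -0.336, 0.003], 0.91)]
stapler scene place [([0.414, -0.335, 0.001], 0.85), ([0.581, 0.11, 0.003], 0.4)]
   mask rect@top 0.63 [ 414.1 -325.8] [138.5  36.6] 88.5 px [474. 276.]
power_brick top place [([0.581, -0.354, -0.002], 0.57)]
power_brick scene place [([0.576, -0.352, -0.001], 0.8)]
   mask rect@top 0.7 [ 576.2 -346.3] [ 47.7 107.9] 3.6 px [481. 188.]
glue_stick top place [([0.425, 0.003, 0.001], 0.8), ([0.331, -0.246, 0.002], 0.59), ([0.434, -0.218, -0.0], 0.54)]
glue_stick scene place [([0.412, 0.207, -0.001], 0.9), ([0.427, 0.003, 0.002], 0.71), ([0.336, -0.241, -0.003], 0.6)]
   mask rect@top 0.71 [422.2   1.1] [32.9 24.4] 46.5 px [282. 265.]
   mask rect@top 0.68 [ 331.6 -235.2] [24.1 35.8] 1.3 px [426. 323.]
eraser top place [([0.436, -0.217, -0.001], 0.59)]
eraser scene place [([0.434, -0.221, 0.002], 0.66)]
   mask rect@top 0.74 [ 433.5 -220.2] [23.4 52.1] 1.3 px [409. 265.]
memory_stick top place [([0.428, -0.096, -0.002], 0.46), ([0.397, 0.118, -0.0], 0.46)]
memory_stick scene place []
   mask rect@top 0.61 [427.5 -99.5] [48.4 17.8] 70.1 px [343. 268.]
mouse top place [([0.398, 0.12, 0.002], 0.78)]
mouse scene place [([0.394, 0.115, -0.002], 0.74)]
   mask rect@top 0.78 [394.6 116.4] [99.6 59. ] 5.5 px [220. 284.]
t 6.58 p [0.3592 0.251  0.3755] yawx 90.26 q [20.  7. 96. -0. 77. 20.] F [1.1 0.3 0.6] op 86.6
```

View pics/scene1.png

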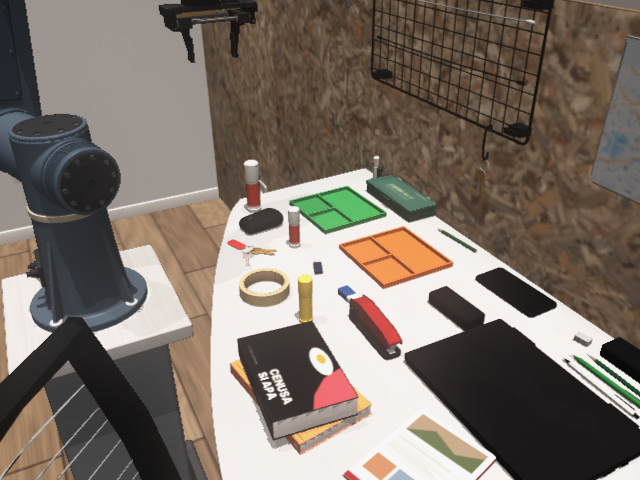

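```bash
python3 - <<'E'
from h import *
C={n:capture(n) for n in("top","scene")}
M={}
def tri(a,b):
    (o,d),(p,e)=ray(C["top"],*a),ray(C["scene"],*b)
    s=np.linalg.lstsq(np.c_[d,-e],p-o,rcond=None)[0]; return ((o+s[0]*d+p+s[1]*e)/2*1000).round(0),round(np.linalg.norm(o+s[0]*d-p-s[1]*e)*1000,1)
for o in "green_tray orange_tray stapler power_brick eraser memory_stick glue_stick".split():
    f={n:[(np.round(np.array(d["at"])*1000),round(d["conf"],2)) for d in find_in(n,o)][:3] for n in C}
    t=trace("top",o); s=trace("scene",o)
    ct=[np.argwhere(d["pixels"]).mean(0)[::-1] for d in t]; cs=[np.argwhere(d["pixels"]).mean(0)[::-1] for d in s]
    print(o,[(tri(a,b)) for a in ct for b in cs if tri(a,b)[1]<12])
    for d in t[:1]:
        m=np.argwhere(d["pixels"])[:,::-1].astype(np.float32); print("  corners@12",[onz(C["top"],*q,.012)[:2].round(3).tolist() for q in cv2.boxPoints(cv2.minAreaRect(m))] if "tray" in o else "")
# glue top (cap) by hand: top picture cap ~ (282,263), scene cap ~ (294,209)
print("glue cap",tri((282,263),(294,210)),"tall cap",tri((153,266),(252,163)))
a=cv2.resize(C["scene"]["color"][150:330,225:325],None,fx=3,fy=3)
b=cv2.resize(C["top"]["color"][225:345,130:450],None,fx=1.35,fy=1.35)
im=np.zeros((540,740,3),np.uint8); im[:540,:300]=a; im[:b.shape[0],305:305+b.shape[1]]=b[:,:435]
cv2.imwrite("pics/crop1.png",im[:,:,::-1])
E
```

```text
green_tray [(array([586., 108.,   1.]), np.float64(3.4))]
  corners@12 [[0.666, 0.2], [0.672, 0.023], [0.5, 0.015], [0.494, 0.188]]
orange_tray [(array([ 590., -138.,    1.]), np.float64(2.5))]
  corners@12 [[0.669, -0.049], [0.673, -0.223], [0.505, -0.223], [0.502, -0.053]]
stapler [(array([ 419., -336.,   17.]), np.float64(4.2))]
  corners@12 
power_brick [(array([ 581., -353.,   11.]), np.float64(1.7))]
  corners@12 
eraser [(array([ 432., -219.,   10.]), np.float64(3.0))]
  corners@12 
memory_stick [(array([ 428., -101.,    4.]), np.float64(1.5))]
  corners@12 
glue_stick [(array([411., 207.,  61.]), np.float64(1.7)), (array([426.,   5.,  43.]), np.float64(1.1)), (array([ 450.,   21., -159.]), np.float64(10.7)), (array([ 331., -218.,  177.]), np.float64(5.0)), (array([ 334., -243.,   48.]), np.float64(1.2))]
  corners@12 
glue cap (array([426.,   2.,  86.]), np.float64(0.9)) tall cap (array([413., 205., 119.]), np.float64(0.9))
```

View pics/crop1.png

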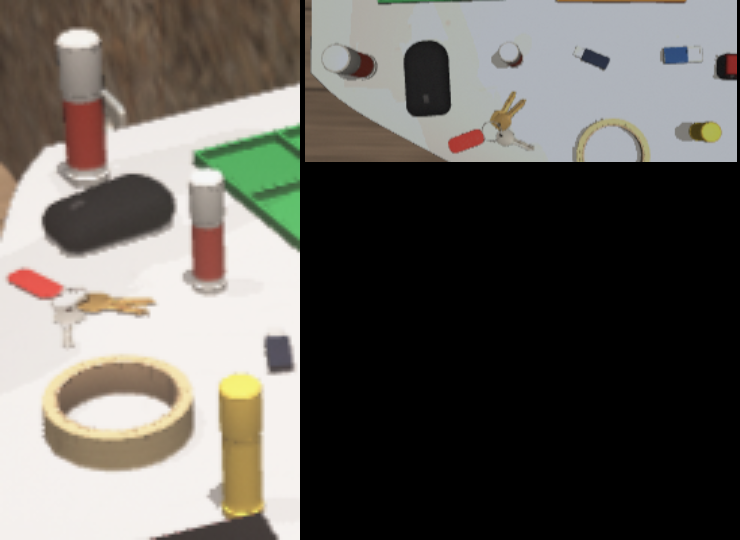

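Confirmed: the glue stick is the shorter red/white one (crop (207,230), cap measured at 86 mm). The tall look-alike's cap is at 119 mm. Measured heights and positions agree with the text, so I'll start with the stapler.

```bash
python3 -m jog '-40 30 0 0 0 0.03 87; -55 29 0 0 0 0 87; -55 0 0 0 0 0 87; -55 0 0 0 0 0 87; -55 0 20 0 0 0 87; -55 0 30 0 0 0 87; -55 0 30 0 0 0 87; -55 0 30 0 0 0 87; -55 0 40 0 0 0 87; -55 0 40 0 0 0 87; -51 0 45 0 0 0 87; 0 0 40 0 0 0 87'
python3 -c "
from h import *
go(.418,-.333,.048,88.5)"
```

```text
time_s: 9.57
position: [0.4063, -0.3273, 0.1102]
tcp_rot: [[0.03, 1.0, 0.005], [1.0, -0.03, -0.005], [-0.005, 0.006, -1.0]]
force: [-0.2, 0.7, -0.4]
opening: 1.002
grasp_force: 0.0
t 9.57 p [ 0.4063 -0.3273  0.1102] yawx 88.3 q [-51.  34. 104.   0.  42. -50.] F [-0.2  0.7 -0.4] op 87.1
shift mm, now [-5.  11.5 62.3] after turn [-5.4 11.8 62.2] rot [ 0.0055  0.0051 -0.0035]
```

```bash
python3 -m jog '-5 11 20 0.005 0.005 0 87; 0 0 22 0 0 0 87; 0 0 20 0 0 0 87; 0 0 0 0 0 0 20; 0 0 0 0 0 0 15; 0 0 0 0 0 0 15;0 0 0 0 0 0 15;0 0 0 0 0 0 15'
```

```text
time_s: 10.58
position: [0.4164, -0.3275, 0.05]
tcp_rot: [[0.026, 1.0, -0.002], [1.0, -0.026, 0.004], [0.004, -0.002, -1.0]]
force: [0.2, -0.2, -1.3]
opening: 0.514
grasp_force: 0.0
```

```bash
python3 -m jog '0 0 0 0 0 0 15;0 0 0 0 0 0 15; 0 0 0 0 0 0 15; 0 0 0 0 0 0 15;0 0 -10 0 0 0 15;0 0 -25 0 0 0 15;0 0 -25 0 0 0 15'
python3 -c "
from h import *
go(.623,.1,.11,92)"
```

```text
time_s: 11.45
position: [0.4158, -0.3271, 0.1101]
tcp_rot: [[0.026, 1.0, -0.004], [1.0, -0.026, 0.005], [0.005, -0.004, -1.0]]
force: [-0.0, 0.3, -1.8]
opening: 0.286
grasp_force: 30.0
t 11.45 p [ 0.4158 -0.3271  0.1101] yawx 88.54 q [-50.  35. 102.   0.  43. -49.] F [-0.   0.3 -1.8] op 24.9
shift mm, now [432.3 196.2   1.7] after turn [4.196e+02 2.219e+02 1.000e-01] rot [-0.0037 -0.0054 -0.0604]
```

```bash
python3 -m jog '20 40 -10 -0.004 -0.005 -0.06 15; 35 45 0 0 0 0 15; 40 45 0 0 0 0 15; 40 40 0 0 0 0 15; 45 32 0 0 0 0 15; 45 20 0 0 0 0 15; 45 0 0 0 0 0 15; 45 0 0 0 0 0 15; 45 0 0 0 0 0 15; 45 0 10 0 0 0 15; 29 0 20 0 0 0 15; 0 0 0 0 0 0 15'
python3 -c "
from h import *
go(.623,.116,.053,92)"
```

```text
time_s: 12.95
position: [0.622, 0.1136, 0.0879]
tcp_rot: [[-0.038, 0.999, -0.004], [0.999, 0.038, -0.001], [-0.001, -0.004, -1.0]]
force: [-0.1, 0.2, -1.7]
opening: 0.282
grasp_force: 30.0
t 12.95 p [0.622  0.1136 0.0879] yawx 92.18 q [ 0. 42. 87. -0. 50. -2.] F [-0.1  0.2 -1.7] op 24.5
shift mm, now [ 2.4  1.2 34.9] after turn [ 2.3  1.  34.9] rot [-0.0038  0.0005  0.0032]
```

```bash
python3 -m jog '2 1 20 -0.004 0 0 15; 0 0 11 0 0 0 15; 0 0 3 0 0 0 15; 0 0 0 0 0 0 15'
```

```text
time_s: 13.45
position: [0.6258, 0.1127, 0.0556]
tcp_rot: [[-0.034, 0.999, 0.005], [0.999, 0.034, -0.001], [-0.001, 0.005, -1.0]]
force: [0.1, 0.3, -1.1]
opening: 0.285
grasp_force: 30.0
```

```bash
python3 -m jog '0 0 2 0.005 0 0 15; 0 0 0 0 0 0 15; 0 0 0 0 0 0 30; 0 0 0 0 0 0 38; 0 0 0 0 0 0 45;0 0 0 0 0 0 50; 0 0 -25 0 0 0 50; 0 0 -40 0 0 0 60; 0 0 -50 0 0 0 60; 0 0 0 0 0 0 60'
python3 -c "
from h import *
go(.433,-.219,.12,91.3)"
```

```text
time_s: 14.7
position: [0.6287, 0.1135, 0.1731]
tcp_rot: [[-0.035, 0.999, 0.011], [0.999, 0.035, -0.001], [-0.001, 0.011, -1.0]]
force: [0.5, 0.3, -0.2]
opening: 0.686
grasp_force: 0.0
t 14.7 p [0.6287 0.1135 0.1731] yawx 91.98 q [ 0. 36. 84. -0. 59. -2.] F [ 0.5  0.3 -0.2] op 59.6
shift mm, now [-325.5 -207.6   51.3] after turn [-328.  -203.2   53.1] rot [0.0105 0.001  0.0118]
```

```bash
python3 -m jog '-30 -10 -10 0.01 0 0.012 60; -40 -30 0 0 0 0 60; -45 -30 0 0 0 0 60; -45 -30 0 0 0 0 60; -45 -35 0 0 0 0 60; -45 -35 0 0 0 0 60; -45 -33 20 0 0 0 50; -33 0 30 0 0 0 50; 0 0 30 0 0 0 50; 0 0 0 0 0 0 50'
python3 -c "
from h import *
go(.433,-.219,.025,91.3)"
```

```text
time_s: 15.95
position: [0.4275, -0.2182, 0.0982]
tcp_rot: [[-0.021, 1.0, -0.015], [1.0, 0.021, 0.004], [0.004, -0.015, -1.0]]
force: [-0.2, 0.3, -0.4]
opening: 0.574
grasp_force: 0.0
t 15.95 p [ 0.4275 -0.2182  0.0982] yawx 91.21 q [-40.  34. 109.  -1.  38. -41.] F [-0.2  0.3 -0.4] op 49.9
shift mm, now [-1.2  6.6 73.1] after turn [-0.9  5.5 73.2] rot [-0.0149 -0.0039 -0.0015]
```

```bash
python3 -m jog '0 4 30 0 0 0 50; 0 0 25 0 0 0 50; 0 0 12 0 0 0 50; 0 0 0 0 0 0 50'
python3 -c "
from h import *
go(.433,-.219,.025,91.3)"
```

```text
time_s: 16.45
position: [0.4328, -0.2187, 0.0335]
tcp_rot: [[-0.023, 1.0, -0.01], [1.0, 0.023, -0.0], [-0.0, -0.01, -1.0]]
force: [-0.1, 0.6, 0.8]
opening: 0.577
grasp_force: 0.0
t 16.45 p [ 0.4328 -0.2187  0.0335] yawx 91.32 q [-40.  41. 110.  -1.  29. -40.] F [-0.1  0.6  0.8] op 50.2
shift mm, now [-0.3  0.2  8.5] after turn [-0.3  0.1  8.5] rot [-0.0103  0.0001  0.0004]
```

```bash
python3 -m jog '0 0 5 -0.01 0 0 50; 0 0 3.5 0 0 0 50; 0 0 0 0 0 0 10; 0 0 0 0 0 0 10; 0 0 0 0 0 0 10; 0 0 0 0 0 0 10; 0 0 0 0 0 0 10'
python3 -c "
from h import *
st()"
```

```text
time_s: 17.32
position: [0.433, -0.2193, 0.0251]
tcp_rot: [[-0.022, 1.0, 0.001], [1.0, 0.022, -0.001], [-0.001, 0.001, -1.0]]
force: [0.4, -0.5, 1.0]
opening: 0.234
grasp_force: 29.9
t 17.32 p [ 0.433  -0.2193  0.0251] yawx 91.28 q [-40.  42. 111.  -0.  27. -41.] F [ 0.4 -0.5  1. ] op 20.4
```

```bash
python3 -m jog '0 0 -40 0 0 0 10; 20 30 -45 0 0 -0.012 10; 40 40 -15 0 0 0 10; 45 38 0 0 0 0 10; 45 0 0 0 0 0 10; 45 0 0 0 0 0 10; 45 0 0 0 0 0 10; 43 0 30 0 0 0 10; 0 0 20 0 0 0 10; 0 0 0 0 0 0 10; 0 0 0 0 0 0 10'
python3 -c "
from h import *
go(.543,.064,.029,92)"
```

```text
time_s: 18.7
position: [0.5317, 0.0666, 0.0752]
tcp_rot: [[-0.034, 0.999, 0.001], [0.999, 0.034, -0.001], [-0.001, 0.001, -1.0]]
force: [0.3, -0.4, 0.4]
opening: 0.238
grasp_force: 29.9
t 18.7 p [0.5317 0.0666 0.0752] yawx 91.94 q [ -5.  38. 102.  -0.  39.  -7.] F [ 0.3 -0.4  0.4] op 20.7
shift mm, now [-3.  11.1 46.2] after turn [-3.  11.2 46.2] rot [ 0.0011  0.0009 -0.0011]
```

```bash
python3 -m jog '-3 11 10 0 0 0 10; 0 0 20 0 0 0 10; 0 0 13 0 0 0 10; 0 0 2.5 0 0 0 10; 0 0 0 0 0 0 10'
python3 -c "
from h import *
go(.543,.064,.028,92)"
```

```text
time_s: 19.32
position: [0.5426, 0.0642, 0.0293]
tcp_rot: [[-0.034, 0.999, 0.001], [0.999, 0.034, -0.001], [-0.001, 0.0, -1.0]]
force: [-0.8, -0.4, -0.4]
opening: 0.238
grasp_force: 29.9
t 19.32 p [0.5426 0.0642 0.0293] yawx 91.95 q [ -5.  44. 102.  -0.  35.  -7.] F [-0.8 -0.4 -0.4] op 20.7
shift mm, now [-0.2  0.4  1.3] after turn [-0.2  0.4  1.3] rot [ 0.0005  0.0008 -0.0008]
```

```bash
python3 -m jog '0 0 1 0 0 0 24; 0 0 0 0 0 0 28; 0 0 0 0 0 0 31; 0 0 -20 0 0 0 31; 0 0 -50 0 0 0 70; -20 -40 -60 0 0 0 80; -25 -40 0 0 0 0 80; -12 -35 0 0 0 0 80; 0 0 0 0 0 0 80; 0 0 0 0 0 0 80'
python3 -c "
from h import *
go(.426,.003,.060,90)"
```

```text
time_s: 20.58
position: [0.4372, 0.0069, 0.1488]
tcp_rot: [[-0.034, 0.999, 0.003], [0.999, 0.034, -0.001], [-0.001, 0.003, -1.0]]
force: [1.2, -0.4, -0.2]
opening: 0.895
grasp_force: 0.0
t 20.57 p [0.4372 0.0069 0.1488] yawx 91.95 q [-14.  26. 114.  -0.  40. -16.] F [ 1.2 -0.4 -0.2] op 77.8
shift mm, now [ -3.4 -11.6  88.8] after turn [ -3.9 -11.2  88.8] rot [0.0029 0.0013 0.0341]
```

```bash
python3 -m jog '-4 -11 0 0.003 0 0 80; 0 0 30 0 0 0 80; 0 0 35 0 0 0 80; 0 0 24 0 0 0 50; 0 0 0 0 0 0 40; 0 0 0 0 0 0 30; 0 0 0 0 0 0 12; 0 0 0 0 0 0 12;0 0 0 0 0 0 12;0 0 0 0 0 0 12;0 0 0 0 0 0 12'
python3 -c "
from h import *
go(.539,.149,.063,92)"
```

```text
time_s: 21.95
position: [0.4251, 0.0025, 0.0598]
tcp_rot: [[-0.034, 0.999, -0.002], [0.999, 0.034, -0.001], [-0.001, -0.002, -1.0]]
force: [-0.4, -0.0, 5.6]
opening: 0.281
grasp_force: 30.0
t 21.95 p [0.4251 0.0025 0.0598] yawx 91.97 q [-15.  37. 119.  -0.  25. -17.] F [-0.4 -0.   5.6] op 24.4
shift mm, now [142.4 118.9  -3.6] after turn [142.4 119.   -3.2] rot [-0.0017  0.0011 -0.0005]
```

```bash
python3 -m jog '0 0 -30 0 0 0 12; 0 30 -15 0 0 0 12; 30 45 0 0 0 0 12; 50 44 0 0 0 0 12; 50 0 0 0 0 0 12; 12 0 0 0 0 0 12; 0 0 10 0 0 0 12; 0 0 0 0 0 0 12'
python3 -c "
from h import *
go(.539,.149,.063,92)"
```

```text
time_s: 22.95
position: [0.5352, 0.1442, 0.0928]
tcp_rot: [[-0.033, 0.999, -0.006], [0.999, 0.033, -0.001], [-0.001, -0.006, -1.0]]
force: [0.7, -0.9, -0.4]
opening: 0.282
grasp_force: 30.0
t 22.95 p [0.5352 0.1442 0.0928] yawx 91.91 q [ 4. 38. 99. -0. 44.  2.] F [ 0.7 -0.9 -0.4] op 24.5
shift mm, now [ 4.7  4.1 29.8] after turn [ 4.7  4.  29.8] rot [-0.0057  0.0013 -0.0016]
```

```bash
python3 -m jog '4 4 10 -0.005 0 0 12; 0 0 12 0 0 0 12; 0 0 6 0 0 0 12; 0 0 0 0 0 0 12; 0 0 0 0 0 0 12'
python3 -c "
from h import *
go(.539,.149,.063,92)"
```

```text
time_s: 23.58
position: [0.5403, 0.1495, 0.066]
tcp_rot: [[-0.034, 0.999, 0.003], [0.999, 0.034, -0.001], [-0.001, 0.003, -1.0]]
force: [0.4, -0.2, -0.8]
opening: 0.28
grasp_force: 30.0
t 23.57 p [0.5403 0.1495 0.066 ] yawx 91.96 q [ 4. 40. 99. -0. 40.  2.] F [ 0.4 -0.2 -0.8] op 24.3
shift mm, now [-0.5 -1.3  3. ] after turn [-0.5 -1.3  3. ] rot [ 0.0026  0.0008 -0.0006]
```

```bash
python3 -m jog '0 0 2 0 0 0 12; 0 0 0.5 0 0 0 12; 0 0 0 0 0 0 28; 0 0 0 0 0 0 34; 0 0 0 0 0 0 38; 0 0 -20 0 0 0 38; 0 0 -45 0 0 0 50; -40 -30 -40 0 0 0 50; -50 -40 0 0 0 0 50; -55 -35 0 0 0 0 50; -55 0 0 0 0 0 45; -50 0 0 0 0 0 40'
python3 -c "
from h import *
go(.428,-.100,.10,70)"
```

```text
time_s: 25.08
position: [0.4463, -0.101, 0.1679]
tcp_rot: [[-0.034, 0.999, 0.003], [0.999, 0.034, -0.001], [-0.001, 0.003, -1.0]]
force: [1.9, 0.1, -0.2]
opening: 0.492
grasp_force: 0.0
t 25.07 p [ 0.4463 -0.101   0.1679] yawx 91.94 q [-27.  25. 110.   0.  45. -29.] F [ 1.9  0.1 -0.2] op 42.8
shift mm, now [  1.7 -18.5  67.8] after turn [ -5.3 -17.5  67.9] rot [0.0036 0.0006 0.3829]
```

```bash
python3 -m jog '1 -9 20 0 0 0.18 40; 0 -5 20 0 0 0.18 40; -2 0 20 0 0 0.024 40; 0 0 25 0 0 0 40; 0 0 20 0 0 0 40; 0 0 20 0 0 0 40; 0 0 0 0 0 0 40; 0 0 0 0 0 0 40'
python3 -c "
from h import *
go(.428,-.100,.024,70)"
```

```text
time_s: 26.08
position: [0.4325, -0.1, 0.0429]
tcp_rot: [[0.342, 0.94, 0.003], [0.94, -0.342, -0.001], [0.0, 0.003, -1.0]]
force: [0.1, 0.4, -0.9]
opening: 0.461
grasp_force: 0.0
t 26.07 p [ 0.4325 -0.1     0.0429] yawx 69.97 q [-28.  39. 116.   0.  24.  -8.] F [ 0.1  0.4 -0.9] op 40.1
shift mm, now [-1.6 -4.3 18.9] after turn [-1.6 -4.2 18.9] rot [ 0.0031 -0.0001 -0.0005]
```

```bash
python3 -m jog '-2 -4 10 0.003 0 0 40; 0 0 7 0 0 0 40; 0 0 2.5 0 0 0 40; 0 0 0 0 0 0 10; 0 0 0 0 0 0 8; 0 0 0 0 0 0 8; 0 0 0 0 0 0 8; 0 0 0 0 0 0 8;0 0 0 0 0 0 8'
python3 -c "
from h import *
st()"
```

```text
time_s: 27.2
position: [0.4279, -0.1003, 0.023]
tcp_rot: [[0.342, 0.94, -0.0], [0.94, -0.342, 0.0], [0.0, -0.0, -1.0]]
force: [-0.3, -0.7, 0.9]
opening: 0.19
grasp_force: 30.0
t 27.2 p [ 0.4279 -0.1003  0.023 ] yawx 69.97 q [-28.  42. 117.   0.  21.  -8.] F [-0.3 -0.7  0.9] op 16.5
```

```bash
python3 -m jog '0 0 -40 0 0 0 8; 0 0 -40 0 0 -0.18 8; 0 40 0 0 0 -0.18 8; 0 40 0 0 0 0 8; 0 30 0 0 0 0 8; 0 0 0 0 0 0 8;0 0 0 0 0 0 8'
python3 -c "
from h import *
go(.545,-.096,.027,91)"
```

```text
time_s: 28.08
position: [0.5356, -0.1058, 0.1024]
tcp_rot: [[-0.011, 1.0, -0.003], [1.0, 0.011, 0.001], [0.001, -0.003, -1.0]]
force: [0.1, -0.2, -0.3]
opening: 0.19
grasp_force: 30.0
t 28.07 p [ 0.5356 -0.1058  0.1024] yawx 90.61 q [-23.  36. 100.  -0.  44. -24.] F [ 0.1 -0.2 -0.3] op 16.5
shift mm, now [ 9.6  9.8 75.4] after turn [ 9.6  9.6 75.4] rot [-0.0033 -0.0014 -0.0068]
```

```bash
python3 -m jog '10 9 20 -0.003 0 0 8; 0 0 25 0 0 0 8; 0 0 20 0 0 0 8; 0 0 8 0 0 0 8; 0 0 0 0 0 0 8; 0 0 0 0 0 0 8'
python3 -c "
from h import *
go(.545,-.096,.0265,91)"
```

```text
time_s: 28.82
position: [0.5465, -0.0965, 0.0306]
tcp_rot: [[-0.01, 1.0, 0.003], [1.0, 0.01, -0.0], [-0.0, 0.003, -1.0]]
force: [-0.6, 0.2, -0.2]
opening: 0.187
grasp_force: 30.0
t 28.82 p [ 0.5465 -0.0965  0.0306] yawx 90.58 q [-22.  44. 101.   0.  36. -22.] F [-0.6  0.2 -0.2] op 16.3
shift mm, now [ 0.5 -1.5  4.1] after turn [ 0.5 -1.5  4.1] rot [ 0.0035  0.0001 -0.0073]
```

```bash
python3 -m jog '0 -1 3 0.003 0 0 8; 0 0 1 0 0 0 8; 0 0 0 0 0 0 20; 0 0 0 0 0 0 24; 0 0 0 0 0 0 27; 0 0 -25 0 0 0 27; 0 0 -45 0 0 0 87; -50 15 0 0 0 0 87; -55 20 0 0 0 0 87; -55 0 0 0 0 0 87; -55 0 0 0 0 -0.05 87; -40 0 0 0 0 0 87'
python3 -c "
from h import *
go(.578,-.351,.033,93)"
```

```text
time_s: 30.32
position: [0.5847, -0.3535, 0.0957]
tcp_rot: [[-0.059, 0.998, -0.0], [0.998, 0.059, -0.0], [-0.0, -0.0, -1.0]]
force: [1.4, 0.5, 0.2]
opening: 0.906
grasp_force: 0.0
t 30.32 p [ 0.5847 -0.3535  0.0957] yawx 93.39 q [-41.  45.  79.  -0.  56. -44.] F [1.4 0.5 0.2] op 78.8
shift mm, now [ 2.9 -6.5 62.7] after turn [ 2.9 -6.5 62.7] rot [-0.0001  0.0001  0.0068]
```

```bash
python3 -m jog '2 -5 20 0 0 0 87; 0 0 25 0 0 0 87; 0 0 17 0 0 0 87; 0 0 0 0 0 0 60; 0 0 0 0 0 0 45; 0 0 0 0 0 0 30; 0 0 0 0 0 0 30; 0 0 0 0 0 0 30; 0 0 0 0 0 0 30; 0 0 0 0 0 0 30'
python3 -c "
from h import *
st()"
```

```text
time_s: 31.58
position: [0.58, -0.3493, 0.0343]
tcp_rot: [[-0.06, 0.998, 0.0], [0.998, 0.06, -0.0], [-0.0, 0.0, -1.0]]
force: [-0.5, 0.7, 3.5]
opening: 0.512
grasp_force: 30.0
t 31.57 p [ 0.58   -0.3493  0.0343] yawx 93.46 q [-40.  49.  81.  -0.  49. -44.] F [-0.5  0.7  3.5] op 44.6
```

```bash
python3 -m jog '0 0 -25 0 0 0 30; 0 0 -25 0 0 0 30; 40 25 0 0 0 0.042 30; 50 22 0 0 0 0 30; 50 0 0 0 0 0 30; 50 0 0 0 0 0 30; 20 0 0 0 0 0 30; 0 0 10 0 0 0 30; 0 0 10 0 0 0 30'
python3 -c "
from h import *
go(.627,-.138,.0375,91)"
```

```text
time_s: 32.7
position: [0.6217, -0.1389, 0.063]
tcp_rot: [[-0.018, 1.0, 0.0], [1.0, 0.018, -0.001], [-0.001, 0.0, -1.0]]
force: [1.4, -0.4, -2.1]
opening: 0.517
grasp_force: 30.0
t 32.7 p [ 0.6217 -0.1389  0.063 ] yawx 91.01 q [-23.  45.  87.  -0.  48. -24.] F [ 1.4 -0.4 -2.1] op 44.9
shift mm, now [ 0.8  5.4 25.5] after turn [ 0.8  5.4 25.5] rot [0.0003 0.0007 0.0001]
```

```bash
python3 -m jog '0 5 10 0 0 0 30; 0 0 10 0 0 0 30; 0 0 3 0 0 0 30; 0 0 0 0 0 0 30; 0 0 0 0 0 0 30'
python3 -c "
from h import *
go(.627,-.138,.0375,91)"
```

```text
time_s: 33.33
position: [0.6265, -0.1374, 0.0412]
tcp_rot: [[-0.018, 1.0, 0.0], [1.0, 0.018, 0.0], [0.0, 0.0, -1.0]]
force: [-0.5, 0.9, -2.4]
opening: 0.509
grasp_force: 30.0
t 33.33 p [ 0.6265 -0.1374  0.0412] yawx 91.05 q [-22.  47.  87.   0.  46. -23.] F [-0.5  0.9 -2.4] op 44.3
shift mm, now [-0.6  0.5  3.7] after turn [-0.6  0.5  3.7] rot [ 0.0003 -0.      0.0009]
```

Release, then back off to the right and up to clear both views.

```bash
python3 -m jog '0 0 2.5 0 0 0 30; 0 0 1 0 0 0 30; 0 0 0 0 0 0 50; 0 0 0 0 0 0 56; 0 0 0 0 0 0 60; 0 0 -25 0 0 0 60; 0 0 -60 0 0 0 70; 0 -50 -60 0 0 0 70; 0 -60 -60 0 0 0 70; 0 -60 0 0 0 0 70; 0 -50 0 0 0 0 70;0 0 0 0 0 0 70'
python3 -c "
from h import *
go(.36,.25,.38)"
```

```text
time_s: 34.83
position: [0.428, -0.1394, 0.2147]
tcp_rot: [[-0.017, 1.0, -0.004], [1.0, 0.017, 0.002], [0.002, -0.004, -1.0]]
force: [0.8, 0.5, -0.3]
opening: 0.805
grasp_force: 0.0
t 34.83 p [ 0.428  -0.1394  0.2147] yawx 90.95 q [-32.  20. 108.  -0.  53. -33.] F [ 0.8  0.5 -0.3] op 70.1
shift mm, now [ 390.9  -62.2 -164.1] after turn [ 389.4  -68.  -165.3] rot [-0.004  -0.0024  0.0165]
```

```bash
python3 -m jog '0 -20 -50 0 0 0 70; 40 -20 -50 0 0 0 70; 50 -20 -50 0 0 0 70; 50 0 0 0 0 0 70; 50 0 0 0 0 0 70; 50 0 0 0 0 0 70; 50 0 0 0 0 0 70; 50 0 0 0 0 0 70; 50 0 0 0 0 0 70; 0 0 0 0 0 0 70'
python3 look.py 2; python3 -c "
import cv2,numpy as np
a=cv2.imread('pics/scene2.png')[160:300,270:470];b=cv2.imread('pics/top2.png')[120:240,170:430]
cv2.imwrite('pics/crop2.png',np.vstack([cv2.resize(a,(471,330)),cv2.resize(b,(471,217))]))"
```

```text
time_s: 36.08
position: [0.3702, 0.2412, 0.3543]
tcp_rot: [[-0.024, 1.0, 0.001], [1.0, 0.024, 0.002], [0.002, 0.001, -1.0]]
force: [0.5, -1.9, 0.3]
opening: 0.807
grasp_force: 0.0
green_tray top place [([0.584, 0.108, 0.003], 0.72)]
green_tray scene place [([0.582, 0.108, 0.001], 0.74), ([0.546, -0.098, 0.005], 0.36)]
   mask rect@top 0.64 [582.4 107.6] [172.5 175.1] 3.1 px [231. 187.]
orange_tray top place [([0.59, -0.14, -0.0], 0.75), ([0.586, 0.108, 0.001], 0.53)]
orange_tray scene place [([0.588, -0.139, 0.002], 0.86), ([0.62, 0.106, 0.003], 0.7)]
   mask rect@top 0.66 [ 588.3 -137.6] [172.9 173.7] 1.2 px [364. 185.]
stapler top place [([0.632, 0.103, 0.005], 0.91)]
stapler scene place [([0.623, 0.104, 0.006], 0.66)]
   mask rect@top 0.88 [616.9 100.1] [ 42.1 132. ] 1.2 px [232. 156.]
power_brick top place [([0.627, -0.141, 0.002], 0.76)]
power_brick scene place [([0.624, -0.135, 0.003], 0.73)]
   mask rect@top 0.81 [ 623. -137.] [ 51.1 105.3] 2.5 px [364. 160.]
glue_stick top place [([0.54, 0.149, 0.004], 0.83), ([0.411, 0.198, -0.001], 0.6), ([0.333, -0.245, -0.0], 0.59)]
glue_stick scene place [([0.54, 0.149, 0.002], 0.62), ([0.41, 0.207, -0.0], 0.62), ([0.336, -0.24, -0.002], 0.59)]
   mask rect@top 0.88 [407.1 197.7] [69.3 35.1] 73.1 px [162. 271.]
   mask rect@top 0.84 [ 332.4 -235.9] [22.5 37.3] 1.3 px [427. 323.]
eraser top place [([0.543, 0.067, 0.003], 0.62)]
eraser scene place [([0.54, 0.062, 0.007], 0.62)]
   mask rect@top 0.6 [541.6  63.7] [22.3 49.5] 1.2 px [253. 203.]
memory_stick top place [([0.547, -0.094, -0.0], 0.59)]
memory_stick scene place [([0.545, -0.095, 0.003], 0.69)]
   mask rect@top 0.71 [543.3 -94.9] [16.8 45.8] 1.2 px [341. 204.]
mouse top place [([0.398, 0.117, 0.001], 0.66)]
mouse scene place [([0.394, 0.115, -0.0], 0.75)]
   mask rect@top 0.67 [394.5 116.4] [99.5 59.2] 5.0 px [220. 284.]
```

View pics/crop2.png

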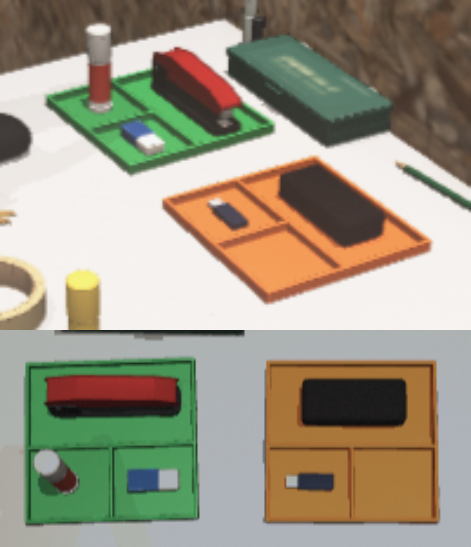

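View pics/top2.png

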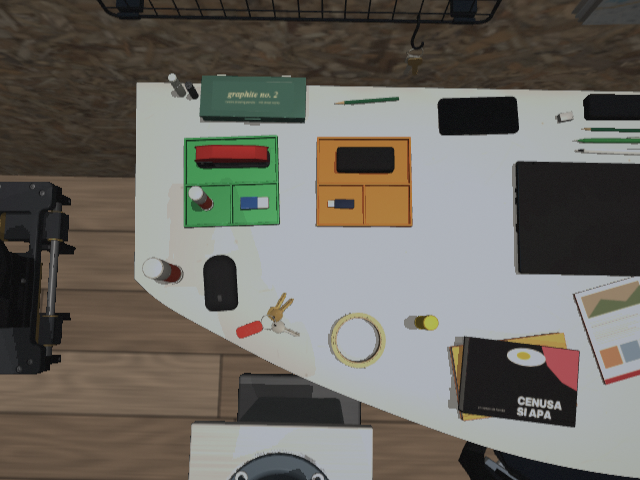

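The pictures show every item in its bay: stapler (232,156), brick (364,160), glue stick upright (200,197), eraser (253,203), memory stick (341,204). The mouse is still at (220,284) and the gripper is clear.

```bash
python3 -c "
from rig import *
print(hand_in())"
```

```text
the job is handed in; nothing more can be done
None
```

I handed in the job with both kits made up: camera checks from both views just before showed all five items inside their bays, the glue stick upright and the mouse unmoved, at about 37 of the 112 s; the hand-in gave no verdict.

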